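# Click out a retractable scriber and lay it in its rest

### The job

Get the retractable scriber ready for marking out: pick it up and, still holding it, press its end button squarely against the round steel pad on the angle plate until the button is fully in and the point is out. Then lay it gently in both notches of the rest, lengthwise centred over them, with the button end towards the rest's tall end plate, and let go. Do not shift the other parts on the bench.

Things in the scene. Friction and masses are not known exactly. Their poses are not given: they have to be found in the camera images.
- scriber_center (a point): Centre of the retractable scriber, whose plain square aluminium body, 110 mm long and 22 x 22 mm, lies on the bench. The point is on its long axis, half-way along the square body, 11 mm above the underside. x runs along the body to the point end, z up. The round steel button's end face lies on the axis at x = -69 mm while out, -59 mm when fully in. Grasp across the 22 mm width, at the middle.
- scriber_nose (a point): Front end of the scriber's tapered nose, on the long axis, 75 mm from the centre towards the point end. The thin point is hidden in the nose while the button is out and comes out 10 mm as it goes in.
- button (a joint): How far the scriber's button is pushed in, m: 0 out (as it starts), 0.010 fully in against its stop. It resists with a steady 6 N of friction, has no return spring and stays where it is pushed; the point moves with it.
- press_pad: Round hard steel pad, 34 mm across, 8 mm proud of the upright face of a steel angle plate (80 mm wide, 95 mm high) bolted to the bench. Origin: centre of the pad's flat face, 60 mm above the bench; x points straight out of the face (level, away from the plate), z up.
- rest: Rest fixed to the bench: dark steel base plate 150 x 50 x 8 mm, two aluminium saddles 10 mm thick, centred at x = -37 and +37 mm (64 mm clear between), and at x = -84 mm a tall end plate 8 mm thick, 62 mm high. Origin on the bench, half-way between the saddles; x runs along the rest from the tall end plate to the open end, where the scriber's point has to face; z up.
- rest_seat (a point): Middle between the rest's two notches, level with their floors, 28 mm above the bench; axes as the rest's. The notches are open-topped, 28 mm wide, stepped out to 38 mm in their top 6 mm; the saddles' tops are 46 mm above the bench. The seated scriber's centre lies 11 mm above this point.
- screwdriver: Bystander: black-handled screwdriver, 160 mm long, 25 mm thick, lying; origin at its underside, long axis along its y.
- grease: Bystander: flat round tin, 70 mm across, 28 mm high; origin at the centre of its underside.
- loose_disc: Bystander: round steel disc with a bore, 62 mm across, 12 mm high; origin at the centre of its underside.
- loose_piston: Bystander: white piston with a stem, standing, 65 mm across, 103 mm high; origin at the centre of its underside.
- key: Bystander: steel hex key, 93 mm long, lying; origin at its underside.
- scriber: The same scriber, about 0.14 kg; origin at the middle of its underside, axes as at its centre. Point end (+x): a dark tapered nose 20 mm long, with four dark grooves in the body behind it. Other end (-x): a round steel button 14 mm in diameter. On its top lies a thin steel clip (no obstacle).
Things that resemble listed ones, but are neither listed nor needed, are in the scene too. Leave any blue or red look-alike of the scriber alone.

How it is judged:
By the outcome, as a careful person would: the job done as asked, in the order asked, and still so for the second after the job is handed in, with the robot touching nothing.
It also fails if it takes over 51 s, if anything falls off the work surface, if the arm or the gripper's body presses on something with over 40 N, if the wrist force passes 120 N, or if a joint passes its speed limit or range.

### The arm

A 7-joint arm with a two-finger parallel gripper is mounted at the origin on a cart in front of the work surface, level with it; the furniture and walls round the work are solid. World frame = base frame: x ahead of the robot, y to its left, z up, the work surface at z = 0. Lengths are in mm, angles in rad, forces in N, time in s.
With the tool pointing down it reaches from about 400 to 875 mm from the base axis. Payload 4.4 kg.
Tool frame: the origin (TCP) lies midway between the tips of the shut fingers; the grasp point (between the pads) lies 19 mm behind it; z points along the fingers, y is the line along which they close (so a half turn about z gives the same grasp; the last joint's range is limited). The gripper opens to 85 mm and grips with 20 to 120 N. Pads are 22 mm wide; open, the fingers measure 114 mm over their backs; the gripper's body (76 mm by 85 mm) begins 54 mm behind the grasp point. The pads swing forward as they close: fully open they stand 13 mm farther back than shut.
Start: joints at [-1.361, 0.628, 0.038, 1.517, -0.027, 0.996, -0.02], TCP at [176.981, 625.456, 231.313] pointing down, gripper open.
Joint ranges: [-3.06, 3.06], [-0.37, 2.12], [-1.25, 1.32], [0.18, 2.47], [-1.1, 4.24], [0.23, 1.98], [-2.94, 2.94]. Speed limits (rad/s): [2.57, 2.57, 3.14, 3.14, 3.14, 3.14, 3.14].

### API

Orientations are given as a rotation vector (axis times angle).
In Python, from plant import manip gives the robot as it stands.
- The arm moves only by the tool play_rows, never from a script. Its argument "series" is a list of rows, each a list of 7 numbers: the shift along the tool's x, y, z in cm, then the turn, a rotation vector about the tool's x, y, z in rad, then the finger opening in cm, from 0 to 8.54. A call has 1 to 12 rows; each row shifts and turns the commanded pose from where the row before left it, along the tool's axes as they then stand; what a row does not reach is not made up. A row lasts 1/12 s, in which the tool goes at most 41.7 mm and 7.16 degrees, less where a joint would pass 70% of its speed; a pose out of reach is approached as far as the arm can. A call with a gripper value outside its range is refused whole. The fingers move at their own pace and stop on an object; "squeeze" is the grip in N (left out, the last holds). Time passes only in rows, so rows that do not move let the fingers close. It gives the time, the measured TCP pose, the force, the opening and the grip force at its end, in the units of the state.
- manip.state(): the state, without advancing time (a new reading comes with each control period).
- manip.snapshot(name): name is "side" or "top"; returns (picture, depth): 384x512x3 uint8, red, green, blue; 384x512 float32, mm along the optical axis (not along the pixel's ray), 0 where there is no reading.
- manip.camera_info(name): a dict with "vertical_fov" (degrees; the focal length in pixels is half the picture's height over the tangent of half this angle, whatever the lens; pixels are square), "cx", "cy" (the principal point, pixels), "camera_from_world" (4x4, takes a point from world to camera coordinates). Camera axes: x right, y down, z forward; pixel columns grow to the right and rows downward; lengths in mm; the calibration is good to about 2 mm. A picture is of the moment at which its call begins. camera_info takes no time and is no camera call.
- manip.hand_in(): hands the job in; it is judged then, once.
The state is a dict: "clock": time; "joint_positions": joint angles; "joint_velocities": joint speeds; "joint_torque": joint torques, N m; "position": TCP position; "ee_rot": TCP orientation; "force": force on the tool from outside, world axes, zero at the start; "torque": the same for the moment, N m; "finger_gap": finger opening in mm; "grasp_force": force on a finger pad.
Only numpy, scipy, OpenCV 4.12 (cv2) and the standard library are available. Lean on these libraries where they do the work, as an engineer would, in place of code of your own. Each camera call takes 0.05 s, during which the arm holds its last target. There are 200 camera calls.

## Working session

There is one attempt and no reset: what is moved stays moved. The work goes in short steps, Python scripts to look and compute and a tool call to move; the robot and the scene stay as the last step left them, time stands still between calls to the robot, and variables do not carry over. Pictures are saved under pics/ and viewed, at most 10 in all, crops included, and the job is handed in when it is done.

Besides the shell and the picture viewer there is one more tool, called after "Emit:" by a JSON object that holds its "op" and its "data", one argument or row to a line. play_rows: Moves the arm, as the interface text tells. Its arguments: {"type":"object","properties":{"series":{"type":"array","items":{"type":"array","items":{"type":"number"}}},"squeeze":{"type":"number"}},"required":["series"]}

```bash
mkdir -p pics
cat > h.py <<'E'
import numpy as np,cv2
from scipy.spatial.transform import Rotation as R
from plant import manip
def snap(n,tag):
    p,d=manip.snapshot(n); cv2.imwrite(f'pics/{tag}.png',p[:,:,::-1]); np.save(f'pics/{tag}.npy',d); return p,d
def world(n,d):
    c=manip.camera_info(n); h,w=d.shape; f=h/2/np.tan(np.radians(c['vertical_fov'])/2)
    v,u=np.mgrid[:h,:w]; P=np.stack([(u-c['cx'])/f*d,(v-c['cy'])/f*d,d,np.ones_like(d)],-1)
    return (P@np.linalg.inv(np.array(c['camera_from_world'])).T)[...,:3]
E
python3 - <<'E'
from h import *
for n in('top','side'):
    p,d=snap(n,n+'0'); c=manip.camera_info(n); print(n,c['vertical_fov'],c['cx'],c['cy'],np.array(c['camera_from_world']).round(3).tolist())
    cv2.imwrite(f'pics/{n}0b.png',cv2.resize(p[:,:,::-1],(800,600),interpolation=cv2.INTER_CUBIC))
s=manip.state();print(s)
E
```

```text
top 54.49705242422352 270.05446482306695 191.74392126303874 [[-0.023, -1.0, -0.016, 38.366], [-0.99, 0.025, -0.141, 562.675], [0.141, 0.012, -0.99, 1083.294], [0.0, 0.0, 0.0, 1.0]]
side 52.618760443710634 263.6372083788984 186.1838590719898 [[1.0, 0.015, 0.009, -566.723], [0.015, -0.468, -0.884, 58.009], [-0.01, 0.884, -0.468, 1370.532], [0.0, 0.0, 0.0, 1.0]]
{'clock': 0.1, 'joint_positions': array([-1.36081445,  0.62923623,  0.0384678 ,  1.51824917, -0.02701383,
        0.99627487, -0.01999804]), 'joint_velocities': array([ 0.00052369, -0.00252737,  0.00126219, -0.00218049, -0.00077773,
       -0.00338941,  0.00037345]), 'joint_torque': array([ 2.38434477e-03, -5.64540303e+01,  1.23000059e+00, -1.93975800e+01,
        1.11742600e-02,  5.47823991e-03, -1.99616477e-05]), 'position': array([176.82671009, 624.92545471, 230.49875168]), 'ee_rot': array([-4.31833655e-01, -3.11155885e+00,  2.56916391e-03]), 'force': array([-0.10008188, -0.72631386,  1.17657806]), 'torque': array([ 0.02647524, -0.0279513 , -0.04054561]), 'grasp_force': 0.0, 'finger_gap': 85.44489720349014}
```

View pics/top0b.png

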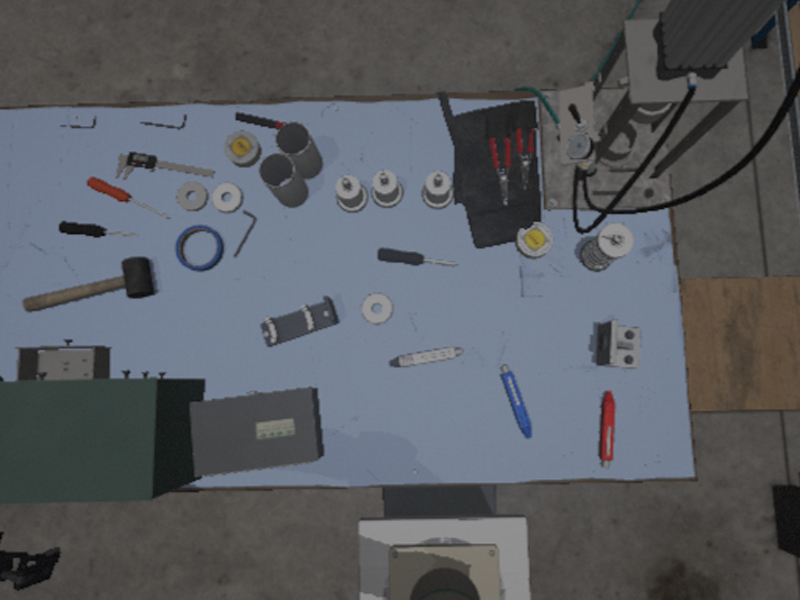

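View pics/side0b.png

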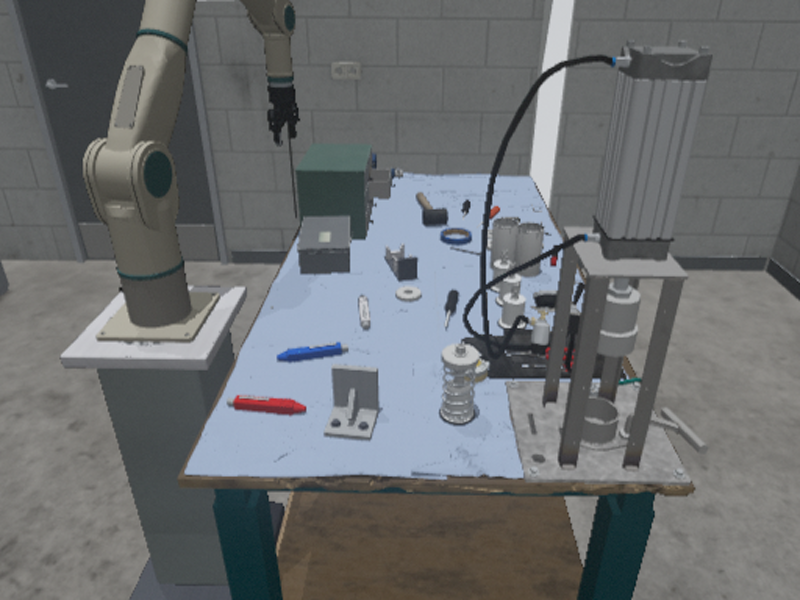

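Run:
```python
from h import *
a=cv2.imread('pics/top0.png');b=cv2.imread('pics/side0.png')
def c(im,x,y,w,h,W,H): return cv2.resize(im[y:y+h,x:x+w],(W,H),interpolation=cv2.INTER_CUBIC)
o=np.vstack([np.hstack([c(a,245,215,56,28,400,200),c(a,370,195,56,42,400,300)[:200]]),
 np.hstack([c(a,160,180,70,50,400,286),c(b,205,130,70,50,400,286)])])
cv2.imwrite('pics/crop1.png',o)
d=np.load('pics/top0.npy');W=world('top',d)
# scriber: points above bench in ROI
def roi(x,y,w,h,lo,hi):
    Z=W[y:y+h,x:x+w]; m=(Z[...,2]>lo)&(Z[...,2]<hi)&(d[y:y+h,x:x+w]>0); return Z,m
print('bench z',np.median(W[245:265,280:300,2]),np.median(W[235:245,360:375,2]), np.median(W[180:190,260:270,2]))
Z,m=roi(240,215,65,28,7,30); P=Z[m]; (c0,s,ang)=cv2.minAreaRect(P[:,:2].astype(np.float32)); print('scriber',c0,s,ang,len(P),np.median(P[:,2]))
Z,m=roi(165,185,57,40,5,90); P=Z[m]; print('rest',cv2.minAreaRect(P[:,:2].astype(np.float32)),np.percentile(P[:,2],[5,50,95]))
for lo,hi in((5,12),(42,50),(56,70)):
    P=Z[m&(Z[...,2]>lo)&(Z[...,2]<hi)]; print(lo,len(P),P.mean(0),cv2.minAreaRect(P[:,:2].astype(np.float32)))
Z,m=roi(375,195,40,45,5,120); 
for lo,hi in((5,20),(85,105)):
    P=Z[m&(Z[...,2]>lo)&(Z[...,2]<hi)]; print('ap',lo,len(P),P.mean(0),cv2.minAreaRect(P[:,:2].astype(np.float32)))
```

```text
bench z 1.4804558522833986 2.3755789662404823 1.3147255537885485
scriber (457.59893798828125, 13.37640380859375) (174.30880737304688, 62.36650848388672) 79.3398208618164 344 21.741197662358218
rest ((533.19677734375, 264.83697509765625), (174.7012481689453, 118.35208129882812), 88.70379638671875) [ 5.57138244  9.59735828 58.82706408]
5 565 [526.14937111 269.47291186   8.2417097 ] ((533.19677734375, 264.83697509765625), (174.7012481689453, 118.35208129882812), 88.70379638671875)
42 38 [530.13628163 256.93060962  46.31698224] ((532.0098876953125, 258.31939697265625), (49.58058547973633, 128.8473358154297), 17.6041316986084)
56 47 [550.18523868 200.51594747  61.78499223] ((550.3876342773438, 200.59593200683594), (47.80236053466797, 7.652975082397461), 18.085386276245117)
ap 5 591 [ 468.93422553 -361.01146876   10.68921841] ((481.23162841796875, -354.2295227050781), (119.67414855957031, 139.43740844726562), 86.18055725097656)
ap 85 147 [ 470.53795822 -319.15166223   94.95624369] ((470.5836181640625, -320.689697265625), (14.290118217468262, 77.20732116699219), 82.91763305664062)
```

View pics/crop1.png

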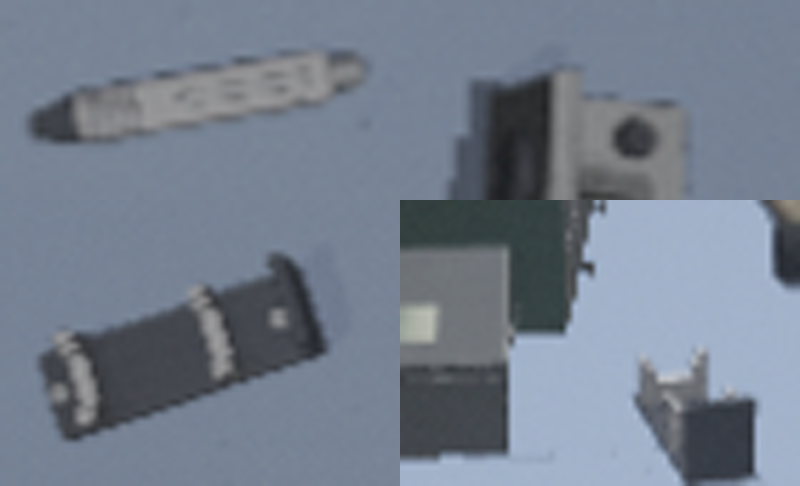

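Run:
```python
from h import *
p=cv2.imread('pics/top0.png');d=np.load('pics/top0.npy');W=world('top',d)
c=manip.camera_info('top');T=np.linalg.inv(np.array(c['camera_from_world']));C=T[:3,3]
def onplane(u,v,z):
    f=192/np.tan(np.radians(c['vertical_fov'])/2)
    r=np.stack([(u-c['cx'])/f,(v-c['cy'])/f,np.ones(len(u))],-1)@T[:3,:3].T
    return C+r*((z-C[2])/r[:,2])[:,None]
def pca(P):
    m=P.mean(0);a=np.linalg.svd(P-m,full_matrices=False)[2][0]; return m,a*np.sign(a[1])
print('cam',C)
def roi(x,y,w,h):
    v,u=np.mgrid[y:y+h,x:x+w];u=u.ravel();v=v.ravel();return u,v,W[v,u],p[v,u].astype(int)
# scriber
u,v,Z,B=roi(243,213,60,32); 
m=(Z[:,2]>17)&(Z[:,2]<30); P=Z[m]; mm,a=pca(P[:,:2]); t=(P[:,:2]-mm)@a; s=(P[:,:2]-mm)@[-a[1],a[0]]
print('scr depth',mm,a,t.min(),t.max(),np.percentile(s,[1,50,99]),np.median(P[:,2]))
m=(B[:,2]>B[:,0]-8)  # not bluish
q=onplane(u[m].astype(float),v[m].astype(float),18.);print(m.sum())
mm,a=pca(q[:,:2]);t=(q[:,:2]-mm)@a; s=(q[:,:2]-mm)@[-a[1],a[0]];print('scr col',mm,a,t.min(),t.max(),(t.min()+t.max())/2,np.percentile(s,[1,50,99]), 'mid',mm+a*(t.min()+t.max())/2)
# rest
u,v,Z,B=roi(165,180,57,45)
for lo,hi in((43,49),(57,66)):
    m=(Z[:,2]>lo)&(Z[:,2]<hi); P=Z[m]; print('rest',lo,m.sum())
    if lo==57: e,b=pca(P[:,:2]);print(e,b)
    else:
        k,l,cc=cv2.kmeans(P[:,:2].astype(np.float32),2,None,(3,50,.1),5,0);
        for i in(0,1):
            Q=P[l.ravel()==i];print(cc[i],cv2.minAreaRect(Q[:,:2].astype(np.float32)),Q[:,2].mean())
m=(Z[:,2]>6)&(Z[:,2]<11)&(B.sum(1)<230);Q=onplane(u[m].astype(float),v[m].astype(float),8.)
print('base',m.sum(),cv2.minAreaRect(Q[:,:2].astype(np.float32)),pca(Q[:,:2]))
# plate
u,v,Z,B=roi(370,192,50,50)
m=(Z[:,2]>88)&(Z[:,2]<102);P=Z[m];r=cv2.minAreaRect(P[:,:2].astype(np.float32));print('top',r,pca(P[:,:2]))
m=(Z[:,2]>15)&(Z[:,2]<88)&(Z[:,1]>-325)&(Z[:,1]<-285);P=Z[m]
for lo in range(15,88,8):
    k=(P[:,2]>lo)&(P[:,2]<lo+8); print(lo,k.sum(),[(int(x),round(y)) for x,y in P[k][:,:2][np.argsort(P[k][:,0])][::3]])
```

```text
cam [ 405.16097742   10.86416529 1152.09717839]
scr depth [455.54653997  18.27280937] [-0.14300771  0.98972158] -69.98580004696038 67.93794143295288 [-10.78153571   0.09492726  10.60271069] 22.2850685696244
249
scr col [455.55757469  16.23120255] [-0.1457624   0.98931963] -63.01815245232829 58.598402761683616 -2.209874845322336 [-9.58786836  0.0238139   9.49991941] mid [455.87969135  14.04492999]
rest 43 29
[513.3779 315.342 ] ((512.7982177734375, 315.50189208984375), (47.6039924621582, 7.555883407592773), 18.568002700805664) 46.72257086568845
[540.0881  229.96259] ((543.1263427734375, 223.55841064453125), (47.985740661621094, 56.73228454589844), 16.074743270874023) 46.818437239904384
rest 57 45
[550.72420925 200.67502901] [0.94730934 0.32032017]
base 366 ((526.2340087890625, 273.24664306640625), (47.95222091674805, 135.95953369140625), 17.92767906188965) (array([526.19029832, 271.45662026]), array([-0.29752134,  0.95471517]))
top ((470.5836181640625, -320.689697265625), (14.290118217468262, 77.20732116699219), 82.91763305664062) (array([ 470.56322582, -319.47430311]), array([-0.9925
[... 272 characters left out ...]
9, -313), (470, -308), (496, -319), (505, -318)]
47 18 [(431, -318), (440, -311), (451, -313), (475, -307), (484, -308), (504, -319)]
55 15 [(442, -312), (457, -306), (466, -306), (489, -315), (501, -318)]
63 31 [(433, -311), (445, -313), (451, -312), (456, -311), (459, -308), (462, -305), (471, -306), (480, -308), (488, -318), (488, -311), (506, -318)]
71 45 [(433, -310), (442, -311), (459, -313), (462, -313), (464, -315), (467, -312), (470, -312), (473, -312), (476, -315), (479, -316), (479, -308), (482, -311), (485, -314), (493, -317), (502, -318)]
79 24 [(433, -311), (441, -310), (450, -313), (458, -313), (473, -308), (487, -317), (495, -318), (504, -320)]
87 6 [(458, -314), (478, -315)]
```

```bash
cat >> h.py <<'E'
def plan(p,yaw=None):
    """p target TCP, yaw = heading (deg) of tool x axis's line; prints shift in tool axes now (cm) and turn needed"""
    s=manip.state();M=R.from_rotvec(s['ee_rot']).as_matrix();D=np.array(p)-s['position']
    print('t',round(s['clock'],2),'pos',s['position'].round(1),'F',s['force'].round(1),'gap',round(s['finger_gap'],1),round(s['grasp_force']))
    print('shift cm (tool axes now)',(M.T@D/10).round(2),'tool z',M[:,2].round(3),'x heading',np.degrees(np.arctan2(M[1,0],M[0,0])).round(2))
    if yaw is not None:
        c,q=np.cos(np.radians(yaw)),np.sin(np.radians(yaw))
        for f in(1,-1):
            N=np.array([[f*c,f*q,0],[f*q,-f*c,0],[0,0,-1]]).T
            print('turn',R.from_matrix(M.T@N).as_rotvec().round(4),'shift after turn',(N.T@D/10).round(2))
E
python3 - <<'E'
from h import *
d=np.load('pics/top0.npy');W=world('top',d);
for y0 in range(-50,701,50):
    print(y0,[int(np.percentile(W[(W[...,0]>x)&(W[...,0]<x+100)&(W[...,1]>y0)&(W[...,1]<y0+50)&(d>0)][:,2],99)) if ((W[...,0]>x)&(W[...,0]<x+100)&(W[...,1]>y0)&(W[...,1]<y0+50)&(d>0)).any() else None for x in (100,200,300,400,500,600)])
plan([455.6,17.5,120],98.3)
s=manip.state()
E
```

```text
-50 [13, 5, 6, 26, 7, 17]
0 [13, 6, 6, 27, 7, 27]
50 [13, 6, 6, 24, 15, 27]
100 [5, 7, 7, 6, 16, 25]
150 [6, 6, 6, 6, 63, 6]
200 [None, 78, 79, 74, 62, 5]
250 [None, 80, 80, 8, 41, 5]
300 [None, 79, 79, 44, 45, 6]
350 [None, 79, 80, 6, 5, 6]
400 [None, 80, 79, 5, 5, 22]
450 [None, 209, 210, 209, 5, 21]
500 [328, 210, 210, 209, 5, 22]
550 [349, 210, 210, 209, 51, 52]
600 [331, 210, 210, 209, 6, 46]
650 [251, 210, 210, 210, 31, 34]
700 [None, 207, 210, 207, 33, 30]
t 0.1 pos [176.8 624.9 230.5] F [-0.1 -0.7  1.2] gap 85.4 0
shift cm (tool axes now) [-43.37 -50.84  11.13] tool z [-0.    -0.002 -1.   ] x heading 164.2
turn [-1.5000e-03  1.0000e-03  1.1501e+00] shift after turn [-64.13  18.82  11.05]
turn [-1.1000e-03 -1.6000e-03 -1.9915e+00] shift after turn [ 64.13 -18.82  11.05]
```

Emit:
{"op": "play_rows", "data": {
  "series": [
    [0, 0, -3, 0, 0, 0, 8.5],
    [0, 0, -3, 0, 0, 0, 8.5],
    [-2.8, -0.91, 0, 0, 0, 0.048, 8.5],
    [-2.8, -0.91, 0, 0, 0, 0.048, 8.5],
    [-2.8, -0.91, 0, 0, 0, 0.048, 8.5],
    [-2.8, -0.91, 0, 0, 0, 0.048, 8.5],
    [-2.8, -0.91, 0, 0, 0, 0.048, 8.5],
    [-2.8, -0.91, 0, 0, 0, 0.048, 8.5],
    [-2.8, -0.91, 0, 0, 0, 0.048, 8.5],
    [-2.8, -0.91, 0, 0, 0, 0.048, 8.5],
    [-2.8, -0.91, 0, 0, 0, 0.048, 8.5],
    [-2.8, -0.91, 0, 0, 0, 0.048, 8.5]
  ],
  "squeeze": 60
}}

```text
clock: 1.1
position: [379.6, 413.6, 290.9]
ee_rot: [-1.163, -2.918, 0.001]
force: [0.4, 0.1, -0.6]
finger_gap: 85.3
grasp_force: 0.0
```

Emit:
{"op": "play_rows", "data": {
  "series": [
    [-2.8, -0.91, 0, 0, 0, 0.048, 8.5],
    [-2.8, -0.91, 0, 0, 0, 0.048, 8.5],
    [-2.8, -0.91, 0, 0, 0, 0.048, 8.5],
    [-2.8, -0.91, 0, 0, 0, 0.048, 8.5],
    [-2.8, -0.91, 0, 0, 0, 0.048, 8.5],
    [-2.8, -0.91, 0, 0, 0, 0.048, 8.5],
    [-2.8, -0.91, 0, 0, 0, 0.048, 8.5],
    [-2.8, -0.91, 0, 0, 0, 0.048, 8.5],
    [-2.8, -0.91, 0, 0, 0, 0.048, 8.5],
    [-2.8, -0.91, 0, 0, 0, 0.048, 8.5],
    [-2.8, -0.91, 0, 0, 0, 0.048, 8.5],
    [-2.8, -0.91, 0, 0, 0, 0.048, 8.5]
  ]
}}

```text
clock: 2.1
position: [460.5, 74.8, 291.1]
ee_rot: [-1.944, -2.468, 0.0]
force: [-0.9, 0.2, 0.6]
finger_gap: 84.6
grasp_force: 0.0
```

```bash
python3 -c "
from h import *
plan([455.6,17.5,60],98.3)"
```

```text
t 2.1 pos [460.5  74.8 291.1] F [-0.9  0.2  0.6] gap 84.6 0
shift cm (tool axes now) [-5.45 -1.81 23.11] tool z [-0. -0. -1.] x heading 103.55
turn [-0.0003  0.0001  0.0917] shift after turn [-5.6  -1.31 23.11]
turn [-1.0000e-04 -5.0000e-04 -3.0499e+00] shift after turn [ 5.6   1.31 23.11]
```

Emit:
{"op": "play_rows", "data": {
  "series": [
    [0, 0, 3, 0, 0, 0, 8.5],
    [0, 0, 3, 0, 0, 0, 8.5],
    [0, 0, 3, 0, 0, 0, 8.5],
    [0, 0, 3, 0, 0, 0, 8.5],
    [0, 0, 0, 0, 0, 0, 8.5],
    [0, 0, 0, 0, 0, 0, 8.5],
    [0, 0, 0, 0, 0, 0, 8.5]
  ]
}}

```text
clock: 2.68
position: [461.5, 76.3, 172.4]
ee_rot: [1.94, 2.469, 0.002]
force: [0.4, -0.4, 0.3]
finger_gap: 84.5
grasp_force: 0.0
```

```bash
python3 -c "
from h import *
plan([455.6,17.5,40],98.3)"
```

```text
t 2.68 pos [461.5  76.3 172.4] F [ 0.4 -0.4  0.3] gap 84.5 0
shift cm (tool axes now) [-5.57 -1.98 13.23] tool z [ 0.001  0.    -1.   ] x heading 103.69
turn [0.0014 0.0001 0.094 ] shift after turn [-5.73 -1.43 13.24]
turn [-1.0000e-04  2.2000e-03 -3.0476e+00] shift after turn [ 5.73  1.43 13.24]
```

Emit:
{"op": "play_rows", "data": {
  "series": [
    [-2, -0.66, 2, 0, 0, 0, 4.5],
    [-2, -0.66, 2, 0, 0, 0, 4.5],
    [-1.57, -0.66, 2, 0, 0, 0.094, 4.5],
    [0, 0, 2, 0, 0, 0, 4.5],
    [0, 0, 2, 0, 0, 0, 4.5],
    [0, 0, 2, 0, 0, 0, 4.5],
    [0, 0, 0, 0, 0, 0, 4.5],
    [0, 0, 0, 0, 0, 0, 4.5],
    [0, 0, 0, 0, 0, 0, 4.5]
  ]
}}

```text
clock: 3.43
position: [456.1, 17.6, 52.9]
ee_rot: [2.053, 2.375, 0.003]
force: [-0.0, -0.4, 0.5]
finger_gap: 45.4
grasp_force: 0.0
```

```bash
python3 -c "
from h import *
plan([455.6,17.5,3],98.3)
p,d=snap('top','top1');q,_=snap('side','side1')
W=world('top',d);Z=W[213:245,240:306];m=(Z[...,2]>17)&(Z[...,2]<26)
f=lambda i,x,y,w,h:cv2.resize(i[y:y+h,x:x+w,::-1],(400,300),interpolation=cv2.INTER_CUBIC)
cv2.imwrite('pics/c2.png',np.hstack([f(p,235,200,80,60),f(q,195,165,80,60)]))
"
```

```text
t 3.43 pos [456.1  17.6  52.9] F [-0.  -0.4  0.5] gap 45.4 0
shift cm (tool axes now) [-0.   -0.06  4.99] tool z [ 0.003  0.    -1.   ] x heading 98.32
turn [0.0031 0.0002 0.0004] shift after turn [-0.   -0.05  4.99]
turn [-3.0000e-04  4.8000e-03 -3.1412e+00] shift after turn [0.   0.05 4.99]
```

View pics/c2.png

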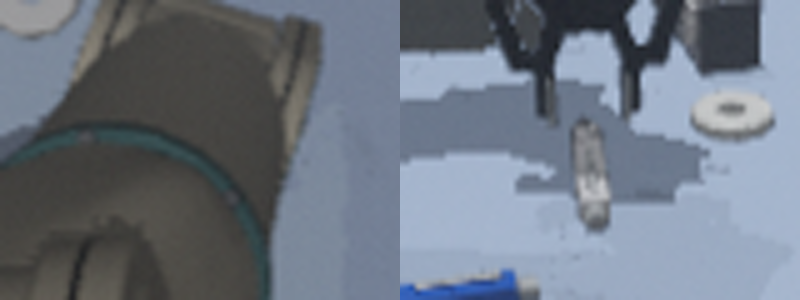

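The side view shows the fingers (crop x≈545 and 628) astride the aluminium scriber (x≈590), button end nearest the camera. The top view is hidden by the arm. Going down.

Emit:
{"op": "play_rows", "data": {
  "series": [
    [0, -0.05, 1.5, 0.003, 0, 0, 4.5],
    [0, 0, 1.5, 0, 0, 0, 4.5],
    [0, 0, 1.0, 0, 0, 0, 4.5],
    [0, 0, 0.5, 0, 0, 0, 4.5],
    [0, 0, 0.4, 0, 0, 0, 4.5],
    [0, 0, 0, 0, 0, 0, 4.5],
    [0, 0, 0, 0, 0, 0, 4.5],
    [0, 0, 0, 0, 0, 0, 4.5]
  ]
}}

```text
clock: 4.2
position: [454.6, 17.7, 3.6]
ee_rot: [-2.053, -2.376, 0.002]
force: [-0.3, -0.3, 0.2]
finger_gap: 45.2
grasp_force: 0.0
```

Emit:
{"op": "play_rows", "data": {
  "series": [
    [0, 0, 0, 0, 0, 0, 3],
    [0, 0, 0, 0, 0, 0, 2.4],
    [0, 0, 0, 0, 0, 0, 1.8],
    [0, 0, 0, 0, 0, 0, 1.5],
    [0, 0, 0, 0, 0, 0, 1.5],
    [0, 0, 0, 0, 0, 0, 1.5],
    [0, 0, 0, 0, 0, 0, 1.5],
    [0, 0, 0, 0, 0, 0, 1.5]
  ]
}}

```text
clock: 4.87
position: [454.4, 17.5, 3.5]
ee_rot: [-2.054, -2.375, 0.002]
force: [0.4, 0.4, 6.7]
finger_gap: 20.7
grasp_force: 59.4
```

Emit:
{"op": "play_rows", "data": {
  "series": [
    [0, 0, -0.5, 0, 0, 0, 1.5],
    [0, 0, -1, 0, 0, 0, 1.5],
    [0, 0, -2, 0, 0, 0, 1.5],
    [0, 0, -3, 0, 0, 0, 1.5],
    [0, 0, -3, 0, 0, 0, 1.5],
    [0, 0, 0, 0, 0, 0, 1.5],
    [0, 0, 0, 0, 0, 0, 1.5],
    [0, 0, 0, 0, 0, 0, 1.5]
  ]
}}

```text
clock: 5.53
position: [453.8, 18.0, 97.7]
ee_rot: [-2.052, -2.375, 0.004]
force: [-0.8, 0.6, -0.5]
finger_gap: 20.5
grasp_force: 58.9
```

```bash
python3 -c "
from h import *
plan([482.8,-213.7,52.5],83.0)
q,_=snap('side','side2')
cv2.imwrite('pics/c3.png',cv2.resize(q[100:220,180:300,::-1],(600,600),interpolation=cv2.INTER_CUBIC))
"
```

```text
t 5.53 pos [453.8  18.   97.7] F [-0.8  0.6 -0.5] gap 20.5 59
shift cm (tool axes now) [-23.35  -0.48   4.51] tool z [-0.004  0.    -1.   ] x heading 98.34
turn [-3.700e-03 -2.000e-04  2.678e-01] shift after turn [-22.64   5.7    4.52]
turn [ 3.0000e-04 -5.4000e-03 -2.8738e+00] shift after turn [22.64 -5.7   4.52]
```

View pics/c3.png

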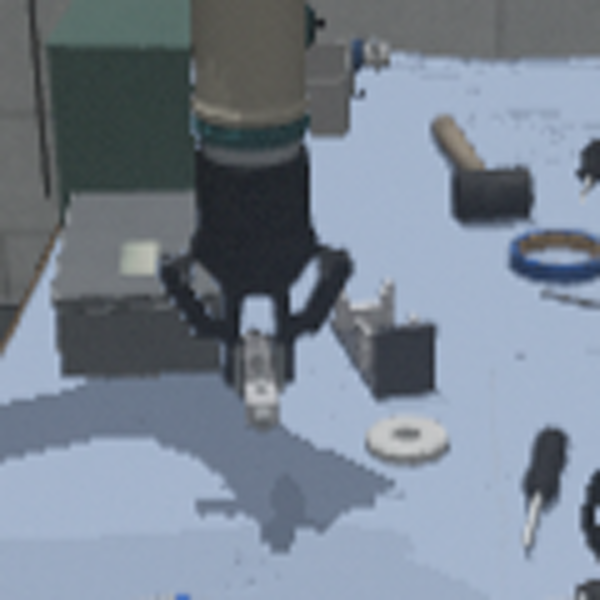

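The scriber is held centrally between the fingers, its button (crop ≈ 262,412) towards the camera and the rest and disc untouched. Moving in front of the pad.

Emit:
{"op": "play_rows", "data": {
  "series": [
    [-2, 0, 0, 0, 0, 0, 1.5],
    [-2.6, 0, 0, 0, 0, 0, 1.5],
    [-2.6, 0, 0, 0, 0, 0, 1.5],
    [-2.6, 0, 0, 0, 0, 0, 1.5],
    [-2.6, 0, 0, 0, 0, 0, 1.5],
    [-2.6, 0, 0, 0, 0, 0, 1.5],
    [-2.6, 0, 0, 0, 0, 0, 1.5],
    [-2.6, 0, 0, 0, 0, 0, 1.5],
    [-2, 0, 0, 0, 0, 0, 1.5],
    [-1.15, -0.48, 0, 0, 0, 0, 1.5]
  ]
}}

```text
clock: 6.42
position: [483.2, -217.4, 96.6]
ee_rot: [-2.057, -2.373, 0.006]
force: [-0.4, -0.3, -1.3]
finger_gap: 20.4
grasp_force: 58.9
```

Emit:
{"op": "play_rows", "data": {
  "series": [
    [0, 0, 1, 0, 0, 0.06, 1.5],
    [0, 0, 1, 0, 0, 0.07, 1.5],
    [0, 0, 1, 0, 0, 0.07, 1.5],
    [0, 0, 1, 0, 0, 0.068, 1.5],
    [0, 0, 0.5, 0, 0, 0, 1.5],
    [0, 0, 0, 0, 0, 0, 1.5],
    [0, 0, 0, 0, 0, 0, 1.5],
    [0, 0, 0, 0, 0, 0, 1.5]
  ]
}}

```text
clock: 7.08
position: [483.0, -214.5, 52.8]
ee_rot: [-2.352, -2.08, 0.004]
force: [0.1, 0.0, -0.2]
finger_gap: 20.8
grasp_force: 58.9
```

```bash
python3 -c "
from h import *
plan([482.8,-213.7,52.5],83.0)
q,d=snap('side','side3');t,dt=snap('top','top3')
f=lambda i,x,y:cv2.resize(i[y:y+90,x:x+120,::-1],(400,300),interpolation=cv2.INTER_CUBIC)
cv2.imwrite('pics/c4.png',np.hstack([f(q,165,175),f(t,310,175)]))
W=world('side',d)
P=W[(d>0)&(abs(W[...,1]+225)<100)&(abs(W[...,0]-480)<45)&(W[...,2]>20)&(W[...,2]<90)]
print(len(P))
for y in range(-325,-150,10):
    k=P[(P[:,1]>=y)&(P[:,1]<y+10)]
    if len(k): print(y,len(k),k.mean(0).round(0),np.percentile(k[:,2],[5,95]).round(0))
"
```

```text
t 7.08 pos [ 483.  -214.5   52.8] F [ 0.1  0.  -0.2] gap 20.8 59
shift cm (tool axes now) [ 0.07 -0.03  0.03] tool z [-0.003 -0.    -1.   ] x heading 83.0
turn [-0.0031  0.0006 -0.0001] shift after turn [ 0.07 -0.03  0.03]
turn [1.0000e-03 4.9000e-03 3.1415e+00] shift after turn [-0.07  0.03  0.03]
529
-325 285 [ 458. -322.   59.] [25. 87.]
-275 22 [ 478. -268.   67.] [63. 71.]
-265 24 [ 481. -260.   69.] [62. 74.]
-255 21 [ 483. -249.   69.] [56. 75.]
-245 14 [ 482. -239.   72.] [69. 75.]
-235 59 [ 489. -228.   73.] [57. 89.]
-225 55 [ 479. -221.   73.] [59. 87.]
-215 20 [ 481. -210.   75.] [69. 87.]
-205 5 [ 481. -198.   70.] [70. 72.]
-195 8 [ 484. -191.   71.] [70. 72.]
-185 8 [ 484. -181.   71.] [69. 73.]
-175 7 [ 483. -170.   71.] [70. 73.]
-165 1 [ 487. -163.   70.] [70. 70.]
```

View pics/c4.png

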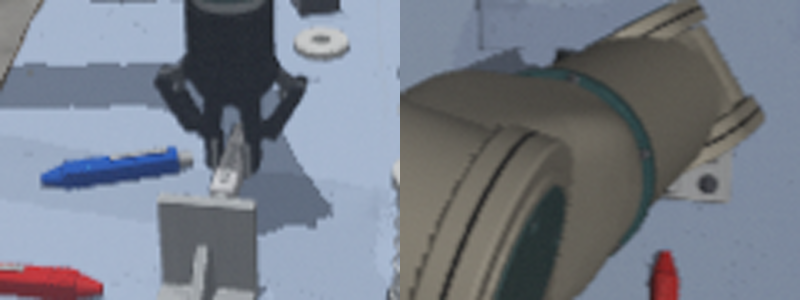

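The side view shows the scriber level and pointing at the pad side of the plate, with about 25–30 mm to go. The top view is hidden by the arm. Approaching.

Emit:
{"op": "play_rows", "data": {
  "series": [
    [-0.5, 0, 0, 0, 0, 0, 1.5],
    [-0.5, 0, 0, 0, 0, 0, 1.5],
    [-0.5, 0, 0, 0, 0, 0, 1.5],
    [-0.3, 0, 0, 0, 0, 0, 1.5],
    [0, 0, 0, 0, 0, 0, 1.5],
    [0, 0, 0, 0, 0, 0, 1.5],
    [0, 0, 0, 0, 0, 0, 1.5]
  ]
}}

```text
clock: 7.77
position: [480.8, -232.0, 52.7]
ee_rot: [-2.352, -2.079, 0.004]
force: [0.5, 1.2, -1.2]
finger_gap: 20.9
grasp_force: 58.9
```

Emit:
{"op": "play_rows", "data": {
  "series": [
    [-0.15, 0, 0, 0, 0, 0, 1.5],
    [-0.15, 0, 0, 0, 0, 0, 1.5],
    [0, 0, 0, 0, 0, 0, 1.5],
    [0, 0, 0, 0, 0, 0, 1.5]
  ]
}}

```text
clock: 8.1
position: [480.5, -235.2, 52.8]
ee_rot: [-2.352, -2.079, 0.004]
force: [0.2, -1.3, -0.6]
finger_gap: 20.6
grasp_force: 58.9
```

Emit:
{"op": "play_rows", "data": {
  "series": [
    [-0.15, 0, 0, 0, 0, 0, 1.5],
    [-0.15, 0, 0, 0, 0, 0, 1.5],
    [0, 0, 0, 0, 0, 0, 1.5],
    [0, 0, 0, 0, 0, 0, 1.5]
  ]
}}

```text
clock: 8.43
position: [480.1, -238.1, 52.8]
ee_rot: [-2.352, -2.079, 0.004]
force: [-0.1, 0.5, -1.0]
finger_gap: 20.8
grasp_force: 58.9
```

Emit:
{"op": "play_rows", "data": {
  "series": [
    [-0.15, 0, 0, 0, 0, 0, 1.5],
    [-0.15, 0, 0, 0, 0, 0, 1.5],
    [0, 0, 0, 0, 0, 0, 1.5],
    [0, 0, 0, 0, 0, 0, 1.5]
  ]
}}

```text
clock: 8.77
position: [479.9, -238.9, 52.6]
ee_rot: [-2.349, -2.079, 0.001]
force: [1.1, 5.6, 0.5]
finger_gap: 20.5
grasp_force: 59.1
```

Emit:
{"op": "play_rows", "data": {
  "series": [
    [-0.15, 0, 0, 0, 0, 0, 1.5],
    [-0.15, 0, 0, 0, 0, 0, 1.5],
    [0, 0, 0, 0, 0, 0, 1.5],
    [0, 0, 0, 0, 0, 0, 1.5]
  ]
}}

```text
clock: 9.1
position: [479.5, -241.6, 52.6]
ee_rot: [-2.348, -2.079, 0.0]
force: [0.1, 5.4, 1.7]
finger_gap: 21.0
grasp_force: 59.2
```

Emit:
{"op": "play_rows", "data": {
  "series": [
    [-0.15, 0, 0, 0, 0, 0, 1.5],
    [-0.15, 0, 0, 0, 0, 0, 1.5],
    [0, 0, 0, 0, 0, 0, 1.5],
    [0, 0, 0, 0, 0, 0, 1.5]
  ]
}}

```text
clock: 9.43
position: [479.2, -244.6, 52.7]
ee_rot: [-2.348, -2.079, 0.0]
force: [0.6, 5.6, 1.1]
finger_gap: 21.0
grasp_force: 59.2
```

Emit:
{"op": "play_rows", "data": {
  "series": [
    [-0.15, 0, 0, 0, 0, 0, 1.5],
    [-0.15, 0, 0, 0, 0, 0, 1.5],
    [0, 0, 0, 0, 0, 0, 1.5],
    [0, 0, 0, 0, 0, 0, 1.5]
  ]
}}

```text
clock: 9.77
position: [478.8, -247.5, 52.7]
ee_rot: [-2.348, -2.079, 0.0]
force: [0.4, 4.6, 1.6]
finger_gap: 20.7
grasp_force: 59.2
```

Emit:
{"op": "play_rows", "data": {
  "series": [
    [-0.15, 0, 0, 0, 0, 0, 1.5],
    [-0.1, 0, 0, 0, 0, 0, 1.5],
    [0, 0, 0, 0, 0, 0, 1.5],
    [0, 0, 0, 0, 0, 0, 1.5]
  ]
}}

```text
clock: 10.1
position: [478.7, -248.1, 52.6]
ee_rot: [-2.345, -2.078, -0.003]
force: [0.1, 9.7, 3.2]
finger_gap: 20.8
grasp_force: 59.4
```

Emit:
{"op": "play_rows", "data": {
  "series": [
    [-0.1, 0, 0, 0, 0, 0, 1.5],
    [-0.1, 0, 0, 0, 0, 0, 1.5],
    [0, 0, 0, 0, 0, 0, 1.5],
    [0, 0, 0, 0, 0, 0, 1.5]
  ]
}}

```text
clock: 10.43
position: [478.6, -248.2, 52.5]
ee_rot: [-2.342, -2.078, -0.006]
force: [0.6, 11.7, 4.9]
finger_gap: 20.6
grasp_force: 59.7
```

Emit:
{"op": "play_rows", "data": {
  "series": [
    [1, 0, 0, 0, 0, 0, 1.5],
    [1.5, 0, 0, 0, 0, 0, 1.5],
    [1.5, 0, 0, 0, 0, 0, 1.5],
    [1.0, 0, -1, 0, 0, 0, 1.5],
    [1, 0, -2, 0, 0, 0, 1.5],
    [0, 0, -2, 0, 0, 0, 1.5],
    [0, 0, 0, 0, 0, 0, 1.5],
    [0, 0, 0, 0, 0, 0, 1.5],
    [0, 0, 0, 0, 0, 0, 1.5]
  ]
}}

```text
clock: 11.18
position: [485.3, -195.1, 102.3]
ee_rot: [-2.353, -2.079, 0.005]
force: [-0.0, 0.2, -1.5]
finger_gap: 20.6
grasp_force: 58.9
```

```bash
python3 -c "
from h import *
plan([524.8,280.3,100],108.05)"
```

```text
t 11.18 pos [ 485.3 -195.1  102.3] F [-0.   0.2 -1.5] gap 20.6 59
shift cm (tool axes now) [47.67 -1.93  0.19] tool z [-0.004 -0.001 -1.   ] x heading 82.93
turn [-3.600e-03  3.000e-04 -4.384e-01] shift after turn [43.98 18.48  0.23]
turn [4.0000e-04 4.9000e-03 2.7032e+00] shift after turn [-43.98 -18.48   0.23]
```

Emit:
{"op": "play_rows", "data": {
  "series": [
    [1.5, -0.1, 0, 0, 0, 0, 1.5],
    [2.5, -0.1, 0, 0, 0, 0, 1.5],
    [2.6, -0.1, 0, 0, 0, 0, 1.5],
    [2.6, -0.1, 0, 0, 0, 0, 1.5],
    [2.6, -0.1, 0, 0, 0, 0, 1.5],
    [2.6, -0.1, 0, 0, 0, 0, 1.5],
    [2.6, -0.1, 0, 0, 0, 0, 1.5],
    [2.6, -0.1, 0, 0, 0, 0, 1.5],
    [2.6, -0.1, 0, 0, 0, 0, 1.5],
    [2.6, -0.1, 0, 0, 0, 0, 1.5],
    [2.6, -0.1, 0, 0, 0, 0, 1.5],
    [2.6, -0.1, 0, 0, 0, 0, 1.5]
  ]
}}

```text
clock: 12.18
position: [509.9, 104.9, 101.4]
ee_rot: [-2.353, -2.078, 0.007]
force: [-0.3, 0.1, -1.7]
finger_gap: 20.6
grasp_force: 58.9
```

Emit:
{"op": "play_rows", "data": {
  "series": [
    [2.6, -0.1, 0, 0, 0, 0, 1.5],
    [2.6, -0.1, 0, 0, 0, 0, 1.5],
    [2.6, -0.1, 0, 0, 0, 0, 1.5],
    [2.6, -0.1, 0, 0, 0, 0, 1.5],
    [2.6, -0.1, 0, 0, 0, 0, 1.5],
    [2.6, -0.1, 0, 0, 0, 0, 1.5],
    [2.0, -0.1, 0, 0, 0, 0, 1.5],
    [0, 0, 0, 0, 0, -0.08, 1.5],
    [0, 0, 0, 0, 0, -0.09, 1.5],
    [0, 0, 0, 0, 0, -0.09, 1.5],
    [0, 0, 0, 0, 0, -0.09, 1.5],
    [0, 0, 0, 0, 0, -0.088, 1.5]
  ]
}}

```text
clock: 13.18
position: [524.7, 279.0, 101.0]
ee_rot: [-1.839, -2.543, 0.007]
force: [-0.8, -0.5, -0.7]
finger_gap: 20.7
grasp_force: 58.9
```

Emit:
{"op": "play_rows", "data": {
  "series": [
    [0, 0, 0, 0, 0, 0, 1.5],
    [0, 0, 0, 0, 0, 0, 1.5],
    [0, 0, 0, 0, 0, 0, 1.5]
  ]
}}

```text
clock: 13.43
position: [525.0, 279.3, 101.8]
ee_rot: [-1.848, -2.537, 0.005]
force: [0.7, 0.9, -0.9]
finger_gap: 20.4
grasp_force: 58.9
```

```bash
python3 -c "
from h import *
plan([524.8,280.3,65],108.05)
q,d=snap('side','side5')
t,dt=snap('top','top5')
f=lambda i,x,y:cv2.resize(i[y:y+66,x:x+88,::-1],(400,300),interpolation=cv2.INTER_CUBIC)
cv2.imwrite('pics/c5.png',np.hstack([f(q,205,115),f(t,155,170)]))
"
```

```text
t 13.43 pos [525.  279.3 101.8] F [ 0.7  0.9 -0.9] gap 20.4 59
shift cm (tool axes now) [0.1  0.03 3.68] tool z [-0.004 -0.001 -1.   ] x heading 107.88
turn [-0.0042 -0.0004 -0.0029] shift after turn [0.1  0.01 3.68]
turn [-6.0000e-04  6.6000e-03  3.1387e+00] shift after turn [-0.1  -0.01  3.68]
```

View pics/c5.png

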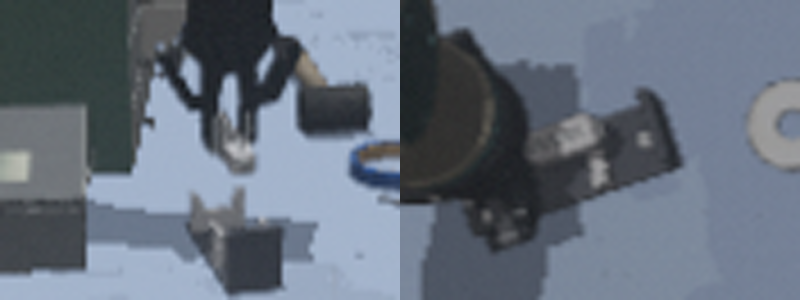

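The held scriber sits above the rest, with the button (side crop ≈ 243,165) on the end-plate side. In the top crop its body end shows at ≈ (570,135). I'll measure its axis and height from depth.

```bash
python3 -c "
from h import *
d=np.load('pics/top5.npy');W=world('top',d)
a=np.array([-.310,.951]);n=np.array([.951,.310]);o=np.array([524.8,280.3])
Z=W[170:236,180:230].reshape(-1,3)
x=(Z[:,:2]-o)@a;y=(Z[:,:2]-o)@n
for nm,lo,hi in(('scr',105,135),('rest46',43,50),('rest62',56,67)):
    k=(Z[:,2]>lo)&(Z[:,2]<hi)&(abs(y)<40)&(x<-15)&(x>-95)
    print(nm,k.sum())
    if nm=='scr':
        for b in range(-70,-15,6):
            j=k&(x>=b)&(x<b+6)
            if j.any():print(b,j.sum(),'y',y[j].min().round(1),y[j].max().round(1),'z',np.median(Z[j,2]).round(1),'xmin',x[j].min().round(1))
    else: print(x[k].min(),x[k].max(),x[k].mean(),y[k].min(),y[k].max(),y[k].mean(),Z[k,2].mean())
ds=np.load('pics/side5.npy');S=world('side',ds)[100:185,200:300].reshape(-1,3)
x=(S[:,:2]-o)@a;y=(S[:,:2]-o)@n
for lo,hi in((100,135),):
    k=(S[:,2]>lo)&(S[:,2]<hi)&(abs(y)<16)&(x<-20)&(x>-80)
    for b in range(-70,-15,6):
        j=k&(x>=b)&(x<b+6)
        if j.any():print('side',b,j.sum(),'y',y[j].min().round(1),y[j].max().round(1),'z',S[j,2].min().round(1),S[j,2].max().round(1),'xmin',x[j].min().round(1))
"
```

```text
scr 136
-64 5 y -6.1 3.5 z 112.3 xmin -59.9
-58 17 y -10.1 6.8 z 118.5 xmin -57.5
-52 19 y -11.4 8.5 z 120.9 xmin -51.6
-46 18 y -11.5 10.8 z 119.8 xmin -45.8
-40 17 y -11.8 9.5 z 121.8 xmin -39.8
-34 17 y -11.4 9.4 z 119.6 xmin -33.6
-28 19 y -12.1 8.1 z 121.0 xmin -27.9
-22 18 y -11.7 9.6 z 120.8 xmin -21.7
-16 6 y -17.5 2.2 z 120.0 xmin -15.5
rest46 8
-87.59394046455053 -31.468882735305165 -49.834893121889834 -24.71255256134604 5.253806844614622 -17.96347877249376 46.53412295855665
rest62 48
-87.91896720417978 -79.71052585387088 -83.8454697703743 -24.120566923942143 23.671703103332597 -0.39183363057763154 61.82786692167971
side -64 4 y -2.6 5.6 z 101.7 119.0 xmin -58.9
side -58 17 y -10.3 6.9 z 100.2 117.3 xmin -58.0
side -52 11 y -12.5 7.7 z 100.6 124.0 xmin -51.7
side -46 6 y -10.6 5.5 z 110.3 121.5 xmin -44.9
side -40 3 y -12.4 0.2 z 111.6 122.6 xmin -36.0
side -34 6 y -11.5 5.6 z 101.7 124.3 xmin -32.8
side -28 2 y -9.8 -5.3 z 103.4 119.5 xmin -26.9
```

Emit:
{"op": "play_rows", "data": {
  "series": [
    [0.1, 0.08, 0, -0.004, 0, -0.003, 1.5],
    [0, 0, 1, 0, 0, 0, 1.5],
    [0, 0, 1.2, 0, 0, 0, 1.5],
    [0, 0, 1.2, 0, 0, 0, 1.5],
    [0, 0, 0.6, 0, 0, 0, 1.5],
    [0, 0, 0, 0, 0, 0, 1.5],
    [0, 0, 0, 0, 0, 0, 1.5],
    [0, 0, 0, 0, 0, 0, 1.5]
  ]
}}

```text
clock: 14.2
position: [526.0, 280.9, 62.6]
ee_rot: [1.842, 2.545, 0.002]
force: [1.1, -1.1, -1.5]
finger_gap: 20.3
grasp_force: 58.9
```

```bash
python3 -c "
from h import *
plan([525.4,280.5,31.5],108.05)"
```

```text
t 14.2 pos [526.  280.9  62.6] F [ 1.1 -1.1 -1.5] gap 20.3 59
shift cm (tool axes now) [-0.02 -0.07  3.11] tool z [ 0.001  0.001 -1.   ] x heading 108.2
turn [ 0.0012 -0.0005  0.0026] shift after turn [-0.02 -0.07  3.11]
turn [ 7.000e-04  1.900e-03 -3.139e+00] shift after turn [0.02 0.07 3.11]
```

Emit:
{"op": "play_rows", "data": {
  "series": [
    [0, -0.05, 0.5, 0, 0, 0.0026, 1.5],
    [0, 0, 0.5, 0, 0, 0, 1.5],
    [0, 0, 0.5, 0, 0, 0, 1.5],
    [0, 0, 0.5, 0, 0, 0, 1.5],
    [0, 0, 0.3, 0, 0, 0, 1.5],
    [0, 0, 0.2, 0, 0, 0, 1.5],
    [0, 0, 0.2, 0, 0, 0, 1.5],
    [0, 0, 0, 0, 0, 0, 1.5],
    [0, 0, 0, 0, 0, 0, 1.5],
    [0, 0, 0, 0, 0, 0, 1.5]
  ]
}}

```text
clock: 15.03
position: [525.3, 281.0, 35.7]
ee_rot: [1.845, 2.543, 0.002]
force: [0.5, 0.1, -1.7]
finger_gap: 20.8
grasp_force: 58.9
```

Emit:
{"op": "play_rows", "data": {
  "series": [
    [0, 0, 0.1, 0, 0, 0, 1.5],
    [0, 0, 0.1, 0, 0, 0, 1.5],
    [0, 0, 0, 0, 0, 0, 1.5],
    [0, 0, 0, 0, 0, 0, 1.5]
  ]
}}

```text
clock: 15.37
position: [525.1, 280.9, 33.4]
ee_rot: [-1.845, -2.543, -0.002]
force: [0.1, 0.1, -0.9]
finger_gap: 20.4
grasp_force: 58.9
```

Emit:
{"op": "play_rows", "data": {
  "series": [
    [0, 0, 0.1, 0, 0, 0, 1.5],
    [0, 0, 0.05, 0, 0, 0, 1.5],
    [0, 0, 0, 0, 0, 0, 1.5],
    [0, 0, 0, 0, 0, 0, 1.5]
  ]
}}

```text
clock: 15.7
position: [525.2, 280.9, 31.9]
ee_rot: [-1.845, -2.543, -0.002]
force: [0.0, -0.3, -0.9]
finger_gap: 20.8
grasp_force: 58.9
```

Emit:
{"op": "play_rows", "data": {
  "series": [
    [0, 0, 0.07, 0, 0, 0, 1.5],
    [0, 0, 0, 0, 0, 0, 1.5],
    [0, 0, 0, 0, 0, 0, 1.5]
  ]
}}

```text
clock: 15.95
position: [525.3, 280.9, 31.6]
ee_rot: [-1.845, -2.543, -0.002]
force: [-1.5, -0.6, 3.6]
finger_gap: 21.0
grasp_force: 59.3
```

Emit:
{"op": "play_rows", "data": {
  "series": [
    [0, 0, 0.04, 0, 0, 0, 1.5],
    [0, 0, 0, 0, 0, 0, 1.5],
    [0, 0, 0, 0, 0, 0, 1.5]
  ],
  "squeeze": 25
}}

```text
clock: 16.2
position: [525.3, 280.9, 31.6]
ee_rot: [-1.845, -2.542, -0.003]
force: [-0.7, -1.0, 6.5]
finger_gap: 20.6
grasp_force: 60.0
```

Emit:
{"op": "play_rows", "data": {
  "series": [
    [0, 0, 0, 0, 0, 0, 2.3],
    [0, 0, 0, 0, 0, 0, 2.6],
    [0, 0, 0, 0, 0, 0, 3.0],
    [0, 0, 0, 0, 0, 0, 3.5],
    [0, 0, 0, 0, 0, 0, 4.2],
    [0, 0, 0, 0, 0, 0, 4.2],
    [0, 0, 0, 0, 0, 0, 4.2]
  ]
}}

```text
clock: 16.78
position: [525.2, 280.9, 30.8]
ee_rot: [-1.845, -2.543, -0.002]
force: [-0.1, 0.1, 0.5]
finger_gap: 42.3
grasp_force: 0.0
```

Emit:
{"op": "play_rows", "data": {
  "series": [
    [0, 0, -0.5, 0, 0, 0, 4.2],
    [0, 0, -1, 0, 0, 0, 4.2],
    [0, 0, -1.5, 0, 0, 0, 4.2],
    [0, 0, -3, 0, 0, 0, 4.2],
    [0, 0, -3, 0, 0, 0, 4.2],
    [0, 0, -3, 0, 0, 0, 4.2],
    [0, 0, -3, 0, 0, 0, 4.2],
    [-2.5, 0, 0, 0, 0, 0, 4.2],
    [-3, 0, 0, 0, 0, 0, 4.2],
    [-3, 0, 0, 0, 0, 0, 4.2],
    [-3, 0, 0, 0, 0, 0, 4.2],
    [-3, 0, 0, 0, 0, 0, 4.2]
  ]
}}

```text
clock: 17.78
position: [570.4, 141.6, 182.0]
ee_rot: [1.845, 2.542, 0.003]
force: [0.4, 0.5, 0.3]
finger_gap: 42.1
grasp_force: 0.0
```

Emit:
{"op": "play_rows", "data": {
  "series": [
    [-3, 0, 0, 0, 0, 0, 4.2],
    [-3, 0, 0, 0, 0, 0, 4.2],
    [-3, 0, 0, 0, 0, 0, 4.2],
    [-3, 0, 0, 0, 0, 0, 4.2],
    [-2, 0, 0, 0, 0, 0, 4.2],
    [0, 0, 0, 0, 0, 0, 4.2],
    [0, 0, 0, 0, 0, 0, 4.2],
    [0, 0, 0, 0, 0, 0, 4.2]
  ]
}}

```text
clock: 18.45
position: [613.3, 10.7, 181.1]
ee_rot: [-1.844, -2.542, -0.003]
force: [-0.6, 0.6, -0.2]
finger_gap: 42.0
grasp_force: 0.0
```

```bash
python3 -c "
from h import *
q,_=snap('side','side6')
t,d=snap('top','top6');W=world('top',d)
f=lambda i,x,y:cv2.resize(i[y:y+66,x:x+88,::-1],(400,300),interpolation=cv2.INTER_CUBIC)
cv2.imwrite('pics/c6.png',np.hstack([f(q,205,115),f(t,155,170)]))
a=np.array([-.310,.951]);n=np.array([.951,.310]);o=np.array([524.8,280.3])
Z=W[160:236,150:230].reshape(-1,3);x=(Z[:,:2]-o)@a;y=(Z[:,:2]-o)@n
k=(Z[:,2]>20)&(abs(y)<14)&(x>-79)&(x<100)
for b in range(-80,100,10):
    j=k&(x>=b)&(x<b+10)
    if j.any():print(b,j.sum(),'y',y[j].mean().round(1),'z',np.median(Z[j,2]).round(1),x[j].min().round(1),x[j].max().round(1))
s=manip.state();print(s['clock'],s['position'])
"
```

```text
0 4 y 8.6 z 49.7 2.6 8.5
10 4 y 9.1 z 47.8 12.4 18.2
20 8 y 8.0 z 50.2 20.7 29.8
30 10 y 6.0 z 50.4 30.5 38.9
40 14 y 5.1 z 50.4 40.4 49.3
50 14 y 2.9 z 49.8 50.0 59.7
60 13 y 0.6 z 46.9 60.6 68.6
70 8 y -0.6 z 42.4 70.1 79.9
80 1 y -0.6 z 40.4 83.3 83.3
18.55 [613.21804462  11.66665119 180.80239384]
```

View pics/c6.png

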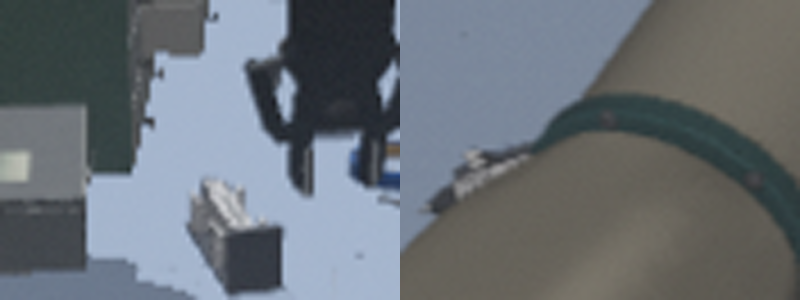

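The scriber lies in both notches, top at z ≈ 50 and point out to x ≈ 83. The arm half hides it, so I'll move clear and measure again.

Emit:
{"op": "play_rows", "data": {
  "series": [
    [-3, -1, 0, 0, 0, 0, 4.2],
    [-3, -1, 0, 0, 0, 0, 4.2],
    [-3, -1, 0, 0, 0, 0, 4.2],
    [-3, -1, 0, 0, 0, 0, 4.2],
    [-3, -1, 0, 0, 0, 0, 4.2],
    [-3, -1, 0, 0, 0, 0, 4.2],
    [-2, 0, 0, 0, 0, 0, 4.2],
    [0, 0, 0, 0, 0, 0, 4.2],
    [0, 0, 0, 0, 0, 0, 4.2],
    [0, 0, 0, 0, 0, 0, 4.2]
  ]
}}

```text
clock: 19.38
position: [618.7, -196.4, 180.1]
ee_rot: [-1.841, -2.543, -0.004]
force: [0.4, 0.2, -0.0]
finger_gap: 41.9
grasp_force: 0.0
```

```bash
python3 -c "
from h import *
t,d=snap('top','top7');W=world('top',d)
cv2.imwrite('pics/c7.png',cv2.resize(t[165:240,150:250,::-1],(800,600),interpolation=cv2.INTER_CUBIC))
a=np.array([-.310,.951]);n=np.array([.951,.310]);o=np.array([524.8,280.3])
Z=W[160:236,150:230].reshape(-1,3);x=(Z[:,:2]-o)@a;y=(Z[:,:2]-o)@n
k=(Z[:,2]>25)&(abs(y)<14)&(x>-79)&(x<100)
for b in range(-80,100,10):
    j=k&(x>=b)&(x<b+10)
    if j.any():print(b,j.sum(),'y',y[j].mean().round(1),'z',np.median(Z[j,2]).round(1),x[j].min().round(1),x[j].max().round(1))
"
```

```text
-60 22 y -1.5 z 47.9 -59.0 -50.3
-50 25 y -1.1 z 50.8 -49.5 -40.5
-40 28 y -2.1 z 49.8 -40.0 -31.0
-30 28 y -1.6 z 50.9 -29.7 -20.5
-20 28 y -1.8 z 50.5 -19.8 -10.0
-10 26 y -1.4 z 51.0 -9.5 -0.2
0 27 y -1.4 z 50.6 0.4 9.7
10 27 y -1.4 z 50.2 10.2 19.6
20 29 y -0.7 z 50.9 20.4 29.9
30 27 y -2.6 z 49.6 31.1 39.6
40 29 y -1.3 z 50.0 40.1 49.6
50 21 y -0.5 z 48.4 50.1 59.9
60 18 y -1.1 z 45.6 60.0 69.8
70 7 y -0.5 z 41.9 71.1 79.8
80 1 y -0.0 z 37.3 84.1 84.1
```

View pics/c7.png

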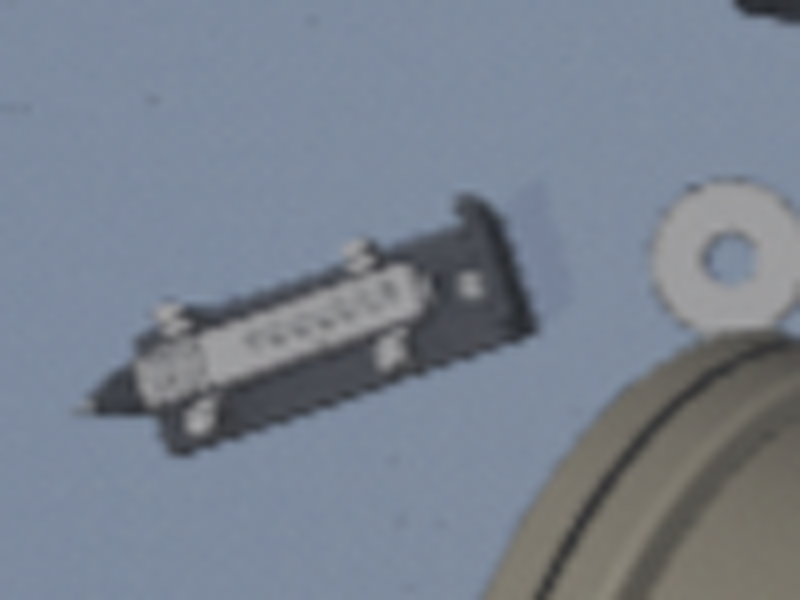

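The scriber lies level in both notches: body from (140,385) to (420,280), point out at (80,408), button in and towards the tall plate at (495,265). It spans -59 to about +84 mm, so it is centred. The robot is clear.

```bash
python3 -c "
from plant import manip
print(manip.hand_in())"
```

```text
the job is handed in; nothing more can be done
None
```

I pressed the scriber's button fully in on the pad, laid it centred in both notches with the button towards the tall end plate and the point out, and handed the job in at about 19.5 s; I have no verdict back.

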